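Set the probe stand's ratchet lever to the third click and hold it

TASK

On the probe stand, press the round release button on top so that the ratchet lever drops to its bottom rest. Then grip the lever's crossbar and raise it exactly three clicks, feeling for each one, and finish there while still holding the bar, with the lever's weight in the gripper: lifted just off the third tooth, short of the fourth click. Leave the other things on the bench where they are.

Things in the scene. Friction and masses are not known exactly. Their poses are not given: they have to be found in the camera images.
- stand: White bench instrument, fixed. Tower 130 (x) x 110 (y) x 206 mm high; the ratchet lever sticks out of a slot in its front face (x = -65 mm). At its +y side, leave alone: sample stage, probe and 232 mm high column. Base plate 16 mm thick. Origin: on the table, under the middle of the tower and the hinge. x points from the crossbar into the tower (lever to -x), y along the crossbar, z up.
- crossbar: Grip of the lever: round grey bar 16 mm diameter, along the stand's y, free for 88 mm between two 10 mm fork arms, 180 mm from the hinge. Behind it the fork is open for 70 mm, so one finger fits on either side of the bar from above. Origin: its middle, 60 mm above the table with the lever down, up to 200 mm at the top. A sleeve that turns freely.
- lever_hinge (a point): Point on the lever's hinge axis (along the stand's y), 130 mm above the table over the stand's origin, inside the tower. The crossbar's middle lies 180*cos(a) mm from it towards the stand's -x and 180*sin(a) mm above it, with a = lever angle - 0.40. The lever's weight is 1.5 to 4 N at the bar.
- lever (a joint): Lever angle, rad: 0 at the bottom rest, up to 0.80. One-way ratchet: raised, it clicks at 0.10, 0.25, 0.40, 0.55, 0.70 (27 mm of bar travel apart) and, let go, rests on the last tooth clicked; starts on the 5th. After a tooth the bar rises freely 10 mm, then the load grows by 3 to 5 N over 8 mm and drops sharply: the click. It is felt 8 mm before the lever is past the tooth.
- release (a joint): Release button travel, m: 0 up, 0.007 fully down; springs back. Moves from 3.5 N on, fully down at 6 to 9 N. From 5 mm down the ratchet is free and the lever falls by itself within a second: keep the button down until the lever is at the bottom. While the lever is raised, each click nudges the button down 3 to 4 mm.
- release_top (a point): Centre of the top face of the round black release button, 32 mm diameter, in the middle of the tower's top: 220 mm above the table when up, 14 mm proud of the tower. Pressed straight down.
- dish: Bystander: clear flat round dish, 94 mm across, 16 mm high, on the table to the stand's left front. Origin: centre of its underside.
- jar: Bystander: round jar, 60 mm across, 80 mm high, to the stand's right front. Origin: centre of its underside.
- beaker: Bystander: open glass beaker, 72 mm across, 95 mm high, to the stand's right. Origin: centre of its underside.
- spray: Bystander: white spray bottle with a red head, 72 mm across, 208 mm high. Origin: centre of its underside.
- tipbox: Bystander: grey box with a clear lid, 122 x 87 x 65 mm. Origin: centre of its underside.
- driver: Bystander: screwdriver lying on the table. Origin: on the table under it.

How it is judged:
By the outcome, as a careful person would: the job done as asked, in the order asked, and still so for the second after the job is handed in, while the arm keeps its last pose, push and grip.
It also fails if it takes over 59 s, if anything falls off the work surface, if the arm or the gripper's body presses on something with over 40 N, if the wrist force passes 120 N, or if a joint passes its speed limit or range.

ROBOT

A 6-joint arm with a two-finger parallel gripper is mounted at the origin on the work surface. World frame = base frame: x ahead of the robot, y to its left, z up, the work surface at z = 0. Lengths are in m, angles in rad, forces in N, time in s.
With the tool pointing down it reaches from about 0.25 to 0.725 m from the base axis. Payload 4 kg.
Tool frame: the origin (TCP) lies on the centre line of the jaws, within the pads' length; the fingertips stand 25 mm ahead of it and the grasp point (between the pads) lies 6 mm ahead of it; z points along the fingers, y is the direction in which the jaws open and shut (so a half turn about z gives the same grasp; the last joint's range is limited). The gripper opens to 85 mm and grips with 20 to 120 N. Pads are 22 mm wide; open, the fingers measure 114 mm over their backs; the gripper's body (76 mm by 85 mm) begins 54 mm behind the grasp point. The pads swing forward as they close: fully open they stand 13 mm farther back than shut.
Start: joints at [-1.337, 0.241, 0.005, 1.335, 0, 1.571], TCP at [0.116, -0.486, 0.256] pointing down, gripper open.
Joint ranges: [-2.72, 2.72], [-1.05, 1.87], [-1.09, 1.28], [-1.99, 2.15], [-1.42, 1.44], [-3.14, 3.14]. Speed limits (rad/s): [2.79, 2.79, 3.14, 3.14, 3.14, 3.14].

INTERFACE

Orientations are given as a unit quaternion [w, x, y, z].
In Python, from rig import arm gives the robot as it stands. The module is installed in compiled form; this text tells all that it offers.
- The arm moves only by the tool apply_moves, never from a script. Its argument "commands" is a list that holds one entry, the list of rows, each a list of 6 numbers: the shift along the tool's x, y, z in mm, then the turn, a rotation vector about the tool's x, y, z in rad. In form: [[[x, y, z, rx, ry, rz], ...]]. A call has 1 to 5 rows; each row shifts and turns the commanded pose from where the row before left it, along the tool's axes as they then stand; what a row does not reach is not made up. A row lasts 1/10 s, in which the tool goes at most 50 mm and 8.59 degrees, less where a joint would pass 70% of its speed; a pose out of reach is approached as far as the arm can. A call with a gripper value outside its range is refused whole. "gripper" is the closure, from 0 (fully open) to 1 (shut), set as the call begins (left out, the last holds). The fingers move at their own pace and stop on an object; "force" is the grip in N (left out, the last holds). Time passes only in rows, so rows that do not move let the fingers close. It gives the time, the measured TCP pose, the force and the opening at its end, in the units of the state.
- arm.sense(): the state, without advancing time (a new reading comes with each control period).
- arm.snapshot(name): name is "scene" or "top"; returns (picture, depth): 480x640x3 uint8, red, green, blue; 480x640 float32, m along the optical axis (not along the pixel's ray), 0 where there is no reading.
- arm.get_calibration(name): a dict with "fx", "fy", "cx", "cy" (pixels), "k1" (the pictures are not rectified: a ray, as slopes to the right and down, at radius r is drawn at 1 + k1 r^2 times it, then the intrinsics apply), "R" (3x3) and "t" (3): a world point X has camera coordinates R X + t. Camera axes: x right, y down, z forward; pixel columns grow to the right and rows downward; lengths in m; the calibration is good to about 2 mm. A picture is of the moment at which its call begins. get_calibration takes no time and is no camera call.
- arm.job_done(): hands the job in, once; it reports no verdict.
The state is a dict: "time": time; "joint_pos": joint angles; "dq": joint speeds; "tau": joint torques, N m; "position": TCP position; "tcp_rot": TCP orientation; "force": force on the tool from outside, world axes, zero at the start; "ft_torque": the same for the moment, N m; "width": opening from 0.0 (shut) to 1.0 (fully open).
Only numpy, scipy, OpenCV 4.12 (cv2) and the standard library are available. Lean on these libraries where they do the work, as an engineer would, in place of code of your own. Each camera call takes 0.05 s, during which the arm holds its last target. There are 200 camera calls.

## Working session

There is one attempt and no reset: what is moved stays moved. The work goes in short steps, Python scripts to look and compute and a tool call to move; the robot and the scene stay as the last step left them, time stands still between calls to the robot, and variables do not carry over. Pictures are saved under pics/ and viewed, on a budget of 10 in all, crops included, one or two more only if the job needs it, and the job is handed in when it is done.

Besides the shell and the picture viewer there is one more tool, called after "Emit:" by a JSON object that holds its "name" and its "arguments". apply_moves: Moves the arm, as the interface text tells. Its arguments: {"type":"object","properties":{"commands":{"type":"array"},"gripper":{"type":"number"},"force":{"type":"number"}},"required":["commands"]}

```bash
mkdir -p pics; python3 - <<'E'
from rig import arm
import cv2,numpy as np
for n in("scene","top"):
    p,d=arm.snapshot(n); cv2.imwrite(f"pics/{n}0.png",p[:,:,::-1]); np.save(f"{n}0.npy",d); print(n,arm.get_calibration(n))
print(arm.sense())
E
```

```text
scene {'fx': 608.8860286794268, 'fy': 608.8860286794268, 'cx': 325.55948632451566, 'cy': 237.1849545768118, 'k1': -0.16925637045090255, 'R': array([[ 0.82580201,  0.56394907, -0.00353361],
       [ 0.32858902, -0.48623294, -0.80969549],
       [-0.45834517,  0.66748705, -0.58683961]]), 't': array([-0.44418946, -0.03111871,  1.68031628])}
top {'fx': 469.83951704237626, 'fy': 469.83951704237626, 'cx': 320.6421920980056, 'cy': 241.79909094820584, 'k1': -0.08783723681156254, 'R': array([[-0.01026381, -0.99993932,  0.00400048],
       [-0.98456654,  0.00940686, -0.17475766],
       [ 0.17470943, -0.00573242, -0.98460335]]), 't': array([-1.19111632e-03,  5.26345814e-01,  1.42316182e+00])}
{'time': 0.1, 'joint_pos': array([-1.33701997e+00,  2.41395737e-01,  3.91056631e-03,  1.33522136e+00,
       -9.65126673e-06,  1.57077573e+00]), 'dq': array([-0.000181  , -0.00202376,  0.0012599 ,  0.00050363, -0.00028601,
        0.00097393]), 'tau': array([ 4.65111098e-04, -3.73136866e+01,  2.53010166e+01,  1.08653677e-02,
        3.42816293e-05,  1.62277667e-05]), 'position': array([ 0.1157075 , -0.48591156,  0.25549263]), 'tcp_rot': array([-9.48024396e-04,  9.93174697e-01,  1.16632365e-01, -1.16169173e-04]), 'force': array([-0.73888206, -0.53674416,  0.61992571]), 'ft_torque': array([0.01721673, 0.0338768 , 0.04166526]), 'width': 0.9985686301350108}
```

View pics/scene0.png

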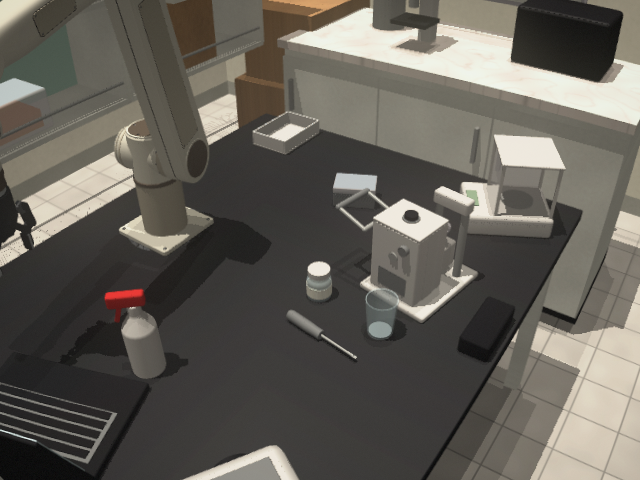

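View pics/top0.png

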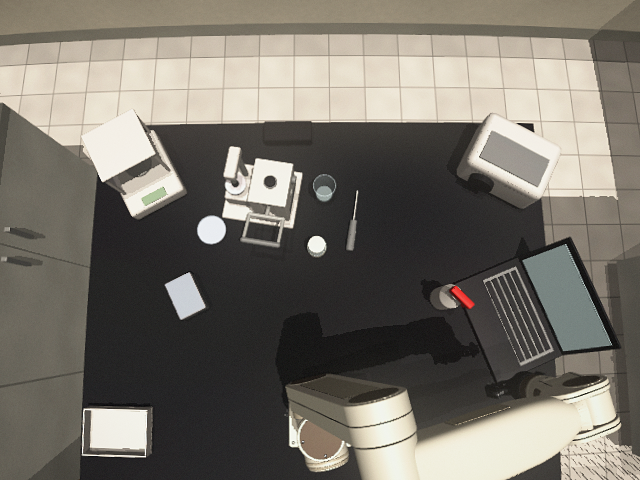

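The scene view shows the stand with its black button at about (411,215) and the raised lever fork around (362,205). The top view shows the button at (270,182), the crossbar near (262,243), the jar at (317,246), the beaker at (324,187) and the dish at (212,230).

```bash
cat > h.py <<'E'
import numpy as np,cv2
from rig import arm
def rays(n,uv):
    c=arm.get_calibration(n); K=np.array([[c['fx'],0,c['cx']],[0,c['fy'],c['cy']],[0,0,1.]])
    s=cv2.undistortPoints(np.float64(uv).reshape(-1,1,2),K,np.array([c['k1'],0,0,0,0.])).reshape(-1,2)
    return np.c_[s,np.ones(len(s))],c['R'],c['t']
def at_z(n,uv,z):
    s,R,t=rays(n,uv); d=s@R; o=-R.T@t
    return o+d*((z-o[2])/d[:,2])[:,None]
def cloud(n,D):
    v,u=np.mgrid[:480,:640]; s,R,t=rays(n,np.c_[u.ravel(),v.ravel()])
    return ((s*D.reshape(-1,1)-t)@R).reshape(480,640,3)
E
cat > m.py <<'E'
from h import *
for n,roi in(("top",(222,130,310,260)),("scene",(330,170,480,320))):
    P=cv2.imread(f"pics/{n}0.png"); D=np.load(f"{n}0.npy"); C=cloud(n,D); g=P.max(2)
    m=np.zeros((480,640),bool); m[roi[1]:roi[3],roi[0]:roi[2]]=1; m&=D>0
    z=C[...,2]
    t=m&(abs(z-.206)<.006)&(g>120)
    num,l,st,ce=cv2.connectedComponentsWithStats(t.astype(np.uint8)); k=1+st[1:,4].argmax()
    v,u=np.where(l==k); w=at_z(n,np.c_[u,v],.206)[:,:2]
    r=cv2.minAreaRect(np.float32(w*1000)); print(n,"tower top",r,w.mean(0))
    x,y,ww,hh=st[k,:4]; b=np.zeros_like(m); b[y:y+hh,x:x+ww]=1
    b&=(g<70)&(z>.195)
    num,l,st,ce=cv2.connectedComponentsWithStats(b.astype(np.uint8)); k=1+st[1:,4].argmax()
    print(" button",ce[k],st[k],at_z(n,ce[k],.22),"z",np.median(z[l==k]))
    # lever: high points away from the tower
    q=m&(z>.12)&(g>60)&(np.hypot(C[...,0]-w.mean(0)[0],C[...,1]-w.mean(0)[1])>.10)&(C[...,0]<w.mean(0)[0]-.05)
    v,u=np.where(q); print(" lever n",len(u),C[q].min(0),C[q].max(0))
    np.save(f"lev_{n}.npy",C[q]); 
E
python3 m.py
```

```text
top tower top ((672.067626953125, 138.22186279296875), (110.1871337890625, 129.08229064941406), 80.10630798339844) [0.67164863 0.1383106 ]
 button [269.46052632 180.60526316] [265 176  10  11  76] [[0.67234987 0.13730925 0.22      ]] z 0.2205614909059389
 lever n 399 [0.48791272 0.10015533 0.15438409] [0.59630445 0.22289047 0.19566859]
scene tower top ((675.8643188476562, 131.4416961669922), (113.91173553466797, 130.37896728515625), 80.22872161865234) [0.67756694 0.12854527]
 button [410.91525424 215.18644068] [405 210  13  11 118] [[0.67805319 0.12666994 0.22      ]] z 0.21752667915065219
 lever n 494 [0.48794383 0.09401554 0.15142568] [0.5812974  0.21666106 0.19094566]
```

```bash
cat > b.py <<'E'
from h import *
th=np.deg2rad(-9.9); X=np.array([np.cos(th),np.sin(th)]); Y=np.array([-X[1],X[0]])
for n in("top","scene"):
    L=np.load(f"lev_{n}.npy"); o=np.array([.6722,.1378]); q=(L[:,:2]-o)
    x=q@X*1000; y=q@Y*1000; z=L[:,2]*1000
    s=(x<-164)&(x>-190); print(n,s.sum(),"x",np.percentile(x[s],[2,50,98]),"y",np.percentile(y[s],[1,50,99]),"z",np.percentile(z[s],[10,50,90]))
    a=(x>-155)&(x<-80); print(" arms y",np.percentile(y[a],[2,10,50,90,98]),x[a].mean())
    b=s&(abs(y)<35); p=np.polyfit(y[b],x[b],1); print(" bar slope",p)
s=arm.sense(); o=np.array([.6722,.1378])
print((np.append(o,.206)))
for c in("top","scene"):
    k=arm.get_calibration(c); print(c,-k['R'].T@k['t'])
E
python3 b.py
```

```text
top 209 x [-178.42225516 -172.19763841 -164.51273347] y [-55.74793126  -1.4801758   55.65743059] z [184.61483654 188.55925704 192.05795419]
 arms y [-54.71915159 -52.94107712 -39.64383391  52.97956609  54.70291206] -119.18751726703542
 bar slope [-2.95949362e-03 -1.72067133e+02]
scene 150 x [-176.00239595 -167.93533364 -164.15147736] y [-60.05303747  -7.98367155  48.62125426] z [181.82664665 186.1211029  188.96654711]
 arms y [-59.95174866 -57.86755142 -51.76433906  47.66291785  50.39508876] -120.00886978209611
 bar slope [ 2.92819653e-03 -1.68361577e+02]
[0.6722 0.1378 0.206 ]
top [0.26957046 0.00201586 1.49323762]
scene [ 1.14720268 -0.88622007  0.95930989]
```

Emit:
{"name": "apply_moves", "arguments": {"commands": [[[0,0,-12,0,0,-0.1455],[0,0,-12,0,0,-0.1455],[0,0,-12,0,0,-0.1455],[0,0,-12,0,0,-0.1455],[0,0,0,0,0,-0.1455]]], "gripper": 1, "force": 40}}

```text
time: 0.6
position: [0.116, -0.4869, 0.3056]
tcp_rot: [0.001, 0.885, 0.465, -0.0]
force: [-0.4, -0.6, -0.4]
width: 0.143
```

Emit:
{"name": "apply_moves", "arguments": {"commands": [[[0,0,0,0,0,-0.1455],[0,0,0,0,0,-0.1455],[0,0,0,0,0,-0.1455],[0,0,0,0,0,0]]]}}

```text
time: 1.0
position: [0.1158, -0.4861, 0.3038]
tcp_rot: [-0.001, 0.766, 0.643, 0.0]
force: [-0.6, -0.0, -0.1]
width: 0.003
```

Emit:
{"name": "apply_moves", "arguments": {"commands": [[[35.4,22,0,0,0,0],[35.4,22,0,0,0,0],[35.4,22,0,0,0,0],[35.4,22,0,0,0,0],[35.4,22,0,0,0,0]]]}}

```text
time: 1.5
position: [0.2553, -0.3296, 0.3041]
tcp_rot: [-0.0, 0.767, 0.642, 0.0]
force: [1.5, -0.5, 0.6]
width: -0.003
```

Emit:
{"name": "apply_moves", "arguments": {"commands": [[[35.4,22,0,0,0,0],[35.4,22,0,0,0,0],[35.4,22,0,0,0,0],[35.4,22,0,0,0,0],[35.4,22,0,0,0,0]]]}}

```text
time: 2.0
position: [0.3943, -0.174, 0.3042]
tcp_rot: [0.0, 0.767, 0.642, -0.0]
force: [0.5, -0.8, 0.4]
width: -0.002
```

Emit:
{"name": "apply_moves", "arguments": {"commands": [[[35.4,22,0,0,0,0],[35.4,22,0,0,0,0],[35.4,22,0,0,0,0],[35.4,22,0,0,0,0],[0,0,0,0,0,0]]]}}

```text
time: 2.5
position: [0.507, -0.0477, 0.3032]
tcp_rot: [-0.001, 0.765, 0.644, 0.0]
force: [-0.8, -0.5, -0.1]
width: 0.0
```

Emit:
{"name": "apply_moves", "arguments": {"commands": [[[35,22,0,0,0,0],[35,22,0,0,0,0],[35,22,0,0,0,0],[35,22,0,0,0,0],[35,22,0,0,0,0]]]}}

```text
time: 3.0
position: [0.6436, 0.1027, 0.3041]
tcp_rot: [0.0, 0.767, 0.642, -0.0]
force: [1.3, -0.7, 0.1]
width: -0.001
```

Emit:
{"name": "apply_moves", "arguments": {"commands": [[[34.5,22,0,0,0,0],[0,0,0,0,0,0],[0,0,0,0,0,0]]]}}

```text
time: 3.3
position: [0.6706, 0.1325, 0.302]
tcp_rot: [-0.001, 0.766, 0.643, -0.002]
force: [-0.8, -0.5, 0.3]
width: -0.0
```

Emit:
{"name": "apply_moves", "arguments": {"commands": [[[0,0,20,0,0,0],[0,0,15,0,0,0],[0,0,10,0,0,0],[0,0,0,0,0,0]]]}}

```text
time: 3.7
position: [0.6693, 0.1309, 0.2586]
tcp_rot: [-0.001, 0.766, 0.643, -0.001]
force: [-0.1, -0.5, -0.3]
width: 0.002
```

```bash
python3 - <<'E'
from h import *
a=[cv2.resize(arm.snapshot(n)[0][y:y+150,x:x+150,::-1],(400,400),interpolation=3) for n,x,y in(("scene",320,140),("top",190,110))]
cv2.imwrite("pics/c1.png",np.hstack(a)); s=arm.sense(); print(s['position'],s['force'],s['time'])
E
```

```text
[0.67036576 0.13158871 0.2604835 ] [-0.300983    0.74763772  0.44408471] 3.8
```

View pics/c1.png

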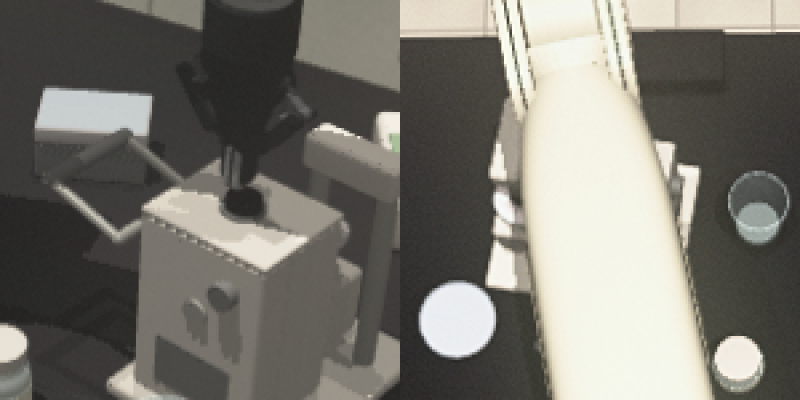

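The fingertips stand directly over the button (left panel, about (240,185) over (243,203)), and the lever is still up. I'll nudge 5 mm and press.

Emit:
{"name": "apply_moves", "arguments": {"commands": [[[5,2,4,0,0,0],[0,0,4,0,0,0],[0,0,3,0,0,0],[0,0,2,0,0,0],[0,0,0,0,0,0]]]}}

```text
time: 4.3
position: [0.6733, 0.1371, 0.2457]
tcp_rot: [-0.0, 0.766, 0.643, -0.0]
force: [0.2, -0.4, 0.1]
width: 0.004
```

Emit:
{"name": "apply_moves", "arguments": {"commands": [[[0,0,2,0,0,0],[0,0,2,0,0,0],[0,0,1,0,0,0],[0,0,0,0,0,0]]]}}

```text
time: 4.7
position: [0.6736, 0.137, 0.2425]
tcp_rot: [0.0, 0.766, 0.643, 0.001]
force: [-0.7, 0.9, 0.7]
width: 0.001
```

Emit:
{"name": "apply_moves", "arguments": {"commands": [[[0,0,1,0,0,0],[0,0,1,0,0,0],[0,0,1,0,0,0],[0,0,0,0,0,0]]]}}

```text
time: 5.1
position: [0.6738, 0.137, 0.2387]
tcp_rot: [0.0, 0.766, 0.643, 0.0]
force: [-0.5, -0.6, 5.1]
width: 0.001
```

Emit:
{"name": "apply_moves", "arguments": {"commands": [[[0,0,1,0,0,0],[0,0,1,0,0,0],[0,0,0,0,0,0]]]}}

```text
time: 5.4
position: [0.6739, 0.1371, 0.2381]
tcp_rot: [0.001, 0.766, 0.643, 0.001]
force: [-1.2, -0.4, 8.3]
width: -0.003
```

Emit:
{"name": "apply_moves", "arguments": {"commands": [[[0,0,1,0,0,0],[0,0,1,0,0,0],[0,0,0,0,0,0]]]}}

```text
time: 5.7
position: [0.6739, 0.1371, 0.238]
tcp_rot: [0.001, 0.766, 0.643, 0.002]
force: [-3.7, -0.9, 14.8]
width: 0.007
```

Emit:
{"name": "apply_moves", "arguments": {"commands": [[[0,0,1,0,0,0],[0,0,1,0,0,0],[0,0,0,0,0,0]]]}}

```text
time: 6.0
position: [0.674, 0.1371, 0.2379]
tcp_rot: [0.002, 0.766, 0.643, 0.003]
force: [-5.0, -1.8, 20.7]
width: 0.001
```

Emit:
{"name": "apply_moves", "arguments": {"commands": [[[0,0,-1,0,0,0],[0,0,0,0,0,0],[0,0,0,0,0,0],[0,0,0,0,0,0],[0,0,0,0,0,0]]]}}

```text
time: 6.5
position: [0.674, 0.1371, 0.238]
tcp_rot: [0.001, 0.766, 0.643, 0.003]
force: [-5.0, -1.4, 18.5]
width: 0.005
```

Emit:
{"name": "apply_moves", "arguments": {"commands": [[[0,0,0,0,0,0],[0,0,0,0,0,0],[0,0,0,0,0,0],[0,0,0,0,0,0],[0,0,0,0,0,0]]]}}

```text
time: 7.0
position: [0.674, 0.1371, 0.238]
tcp_rot: [0.001, 0.766, 0.643, 0.003]
force: [-5.3, -2.2, 17.4]
width: -0.002
```

```bash
python3 - <<'E'
from h import *
a=[cv2.resize(arm.snapshot(n)[0][y:y+150,x:x+150,::-1],(400,400),interpolation=3) for n,x,y in(("scene",320,140),("top",190,110))]
cv2.imwrite("pics/c2.png",np.hstack(a)); s=arm.sense(); print(s['position'],s['force'],s['time'])
E
```

```text
[0.67395961 0.13702305 0.23799864] [-4.26886272 -0.04903246 17.99278565] 7.1
```

View pics/c2.png

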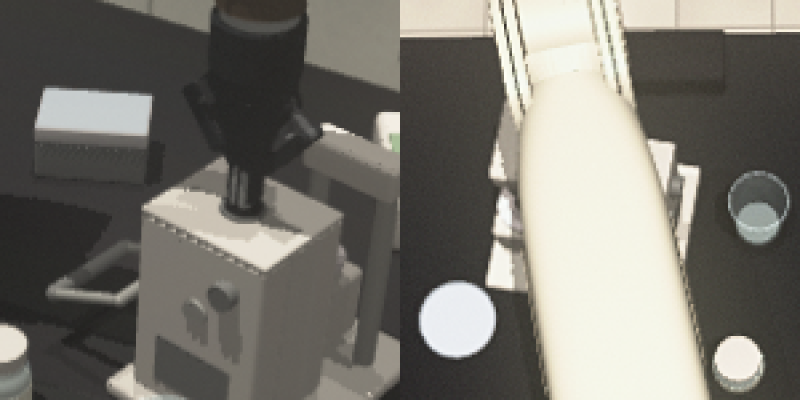

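The lever has dropped: in the left panel the bar is now low, around (90,290). I'll lift off and go over the bar.

Emit:
{"name": "apply_moves", "arguments": {"commands": [[[0,0,-10,0,0,0],[0,0,-25,0,0,0],[0,0,-30,0,0,0],[0,-20,0,0,0,0],[0,-30,0,0,0,0]]]}}

```text
time: 7.6
position: [0.6254, 0.1455, 0.2975]
tcp_rot: [0.0, 0.766, 0.643, 0.001]
force: [-0.6, -0.1, -0.3]
width: -0.004
```

Emit:
{"name": "apply_moves", "arguments": {"commands": [[[0,-35,0,0,0,0],[0,-35,0,0,0,0],[0,-30,0,0,0,0],[0,-15,0,0,0,0],[0,0,0,0,0,0]]], "gripper": 0.25}}

```text
time: 8.1
position: [0.509, 0.1657, 0.2982]
tcp_rot: [-0.0, 0.765, 0.644, -0.001]
force: [0.5, 0.1, -0.8]
width: 0.75
```

Emit:
{"name": "apply_moves", "arguments": {"commands": [[[0,0,30,0,0,0],[0,0,30,0,0,0],[0,0,20,0,0,0],[0,0,0,0,0,0],[0,0,0,0,0,0]]]}}

```text
time: 8.6
position: [0.5115, 0.1653, 0.2179]
tcp_rot: [-0.0, 0.766, 0.643, -0.001]
force: [0.5, -0.4, 0.3]
width: 0.746
```

```bash
python3 - <<'E'
from h import *
a=[cv2.resize(arm.snapshot(n)[0][y:y+150,x:x+150,::-1],(400,400),interpolation=3) for n,x,y in(("scene",300,140),("top",190,110))]
cv2.imwrite("pics/c3.png",np.hstack(a)); s=arm.sense(); print(s['position'],s['force'],s['time'])
E
```

```text
[0.51220326 0.16558796 0.21944426] [-0.07655743  0.18074326 -0.17050102] 8.7
```

View pics/c3.png

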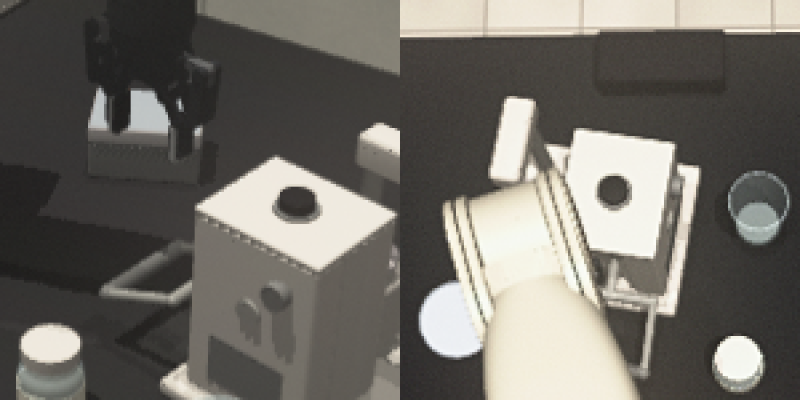

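```bash
python3 - <<'E'
from h import *
print(at_z("scene",[[353.6,240.5],[300+105*.375,140+290*.375],[300+180*.375,140+245*.375]],.06))
p,D=arm.snapshot("scene"); C=cloud("scene",D); o=np.array([.673,.137]); th=np.deg2rad(-9.9); X=np.array([np.cos(th),np.sin(th)]); Y=np.array([-X[1],X[0]])
x=(C[...,:2]-o)@X*1e3; y=(C[...,:2]-o)@Y*1e3; z=C[...,2]*1e3
m=(D>0)&(x<-140)&(x>-200)&(abs(y)<35)&(z>40)&(z<90)
print(m.sum(),np.percentile(x[m],[5,50,95]),np.percentile(z[m],[5,50,95]))
m=(D>0)&(x<-100)&(x>-140)&(abs(y)<75)&(z>55)&(z<110); print("arms y",np.percentile(y[m],[5,25,50,75,95]))
print(arm.sense()['position'])
E
```

```text
[[0.5108079  0.16424951 0.06      ]
 [0.50013835 0.11573729 0.06      ]
 [0.52036297 0.21557086 0.06      ]]
137 [-168.40926311 -159.94064178 -155.54200909] [55.66700288 63.03357522 67.41992863]
arms y [-57.06179344 -55.92610737 -54.75889375 -53.13268651 -50.24326278]
[0.51217685 0.16563691 0.21969707]
```

The bar measures (0.511, 0.164), and the TCP is at (0.512, 0.1655), so they are aligned. Descending.

Emit:
{"name": "apply_moves", "arguments": {"commands": [[[0,-1,25,0,0,0],[0,0,25,0,0,0],[0,0,25,0,0,0],[0,0,20,0,0,0],[0,0,10,0,0,0]]]}}

```text
time: 9.25
position: [0.5098, 0.1655, 0.1126]
tcp_rot: [-0.0, 0.766, 0.643, -0.0]
force: [-0.2, -0.3, -0.7]
width: 0.748
```

Emit:
{"name": "apply_moves", "arguments": {"commands": [[[0,0,15,0,0,0],[0,0,15,0,0,0],[0,0,10,0,0,0],[0,0,5,0,0,0],[0,0,0,0,0,0]]]}}

```text
time: 9.75
position: [0.51, 0.1656, 0.0683]
tcp_rot: [-0.0, 0.766, 0.643, -0.0]
force: [0.3, 1.1, -0.1]
width: 0.748
```

Close on the bar with a gentle grip.

Emit:
{"name": "apply_moves", "arguments": {"commands": [[[0,0,2,0,0,0],[0,0,0,0,0,0],[0,0,0,0,0,0],[0,0,0,0,0,0],[0,0,0,0,0,0]]], "gripper": 1, "force": 40}}

```text
time: 10.25
position: [0.51, 0.1658, 0.0669]
tcp_rot: [-0.0, 0.765, 0.643, 0.0]
force: [-1.4, 0.8, 3.7]
width: 0.176
```

Emit:
{"name": "apply_moves", "arguments": {"commands": [[[0,0,0,0,0,0],[0,0,0,0,0,0],[0,0,0,0,0,0],[0,0,0,0,0,0],[0,0,0,0,0,0]]]}}

```text
time: 10.75
position: [0.51, 0.1658, 0.0668]
tcp_rot: [-0.0, 0.766, 0.643, 0.0]
force: [-2.0, 1.2, 5.5]
width: 0.172
```

Emit:
{"name": "apply_moves", "arguments": {"commands": [[[0,-0.6,-1.5,0,0,0],[0,-0.6,-1.5,0,0,0],[0,0,0,0,0,0]]]}}

```text
time: 11.05
position: [0.5091, 0.1659, 0.069]
tcp_rot: [0.0, 0.766, 0.643, 0.0]
force: [2.5, 1.2, -3.1]
width: 0.169
```

Emit:
{"name": "apply_moves", "arguments": {"commands": [[[0,-0.6,-1.5,0,0,0],[0,-0.6,-1.5,0,0,0],[0,0,0,0,0,0]]]}}

```text
time: 11.35
position: [0.5078, 0.1661, 0.072]
tcp_rot: [0.0, 0.766, 0.643, 0.0]
force: [3.4, 1.4, -6.8]
width: 0.172
```

Emit:
{"name": "apply_moves", "arguments": {"commands": [[[0,-0.6,-1.5,0,0,0],[0,-0.6,-1.5,0,0,0],[0,0,0,0,0,0]]]}}

```text
time: 11.65
position: [0.5067, 0.1662, 0.0752]
tcp_rot: [0.0, 0.766, 0.643, 0.0]
force: [3.8, 1.8, -7.7]
width: 0.17
```

Emit:
{"name": "apply_moves", "arguments": {"commands": [[[0,-0.6,-1.5,0,0,0],[0,-0.6,-1.5,0,0,0],[0,0,0,0,0,0]]]}}

```text
time: 11.95
position: [0.5053, 0.1665, 0.0791]
tcp_rot: [0.0, 0.766, 0.643, 0.0]
force: [2.2, 1.0, -1.0]
width: 0.17
```

Emit:
{"name": "apply_moves", "arguments": {"commands": [[[0,-0.5,-1.5,0,0,0],[0,-0.5,-1.5,0,0,0],[0,0,0,0,0,0]]]}}

```text
time: 12.25
position: [0.5044, 0.1667, 0.0821]
tcp_rot: [0.0, 0.766, 0.643, 0.0]
force: [1.6, 0.3, 1.1]
width: 0.17
```

Emit:
{"name": "apply_moves", "arguments": {"commands": [[[0,-0.5,-1.5,0,0,0],[0,-0.5,-1.5,0,0,0],[0,0,0,0,0,0]]]}}

```text
time: 12.55
position: [0.5036, 0.1668, 0.0846]
tcp_rot: [0.0, 0.766, 0.643, 0.0]
force: [3.5, 1.2, -0.9]
width: 0.17
```

First click felt: −7.7 N at z = 0.0752, then back to about −1 N at 0.079, at +10 mm as expected. Next is the second click, expected near z = 0.102.

Emit:
{"name": "apply_moves", "arguments": {"commands": [[[0,-0.3,-1.5,0,0,0],[0,-0.3,-1.5,0,0,0],[0,-0.3,-1.5,0,0,0],[0,0,0,0,0,0]]]}}

```text
time: 12.95
position: [0.5023, 0.167, 0.089]
tcp_rot: [-0.0, 0.766, 0.643, 0.0]
force: [3.6, 2.0, -1.2]
width: 0.171
```

Emit:
{"name": "apply_moves", "arguments": {"commands": [[[0,-0.3,-1.5,0,0,0],[0,-0.3,-1.5,0,0,0],[0,-0.3,-1.5,0,0,0],[0,0,0,0,0,0]]]}}

```text
time: 13.35
position: [0.5012, 0.1672, 0.0934]
tcp_rot: [-0.0, 0.765, 0.643, -0.0]
force: [2.5, 2.9, -1.4]
width: 0.168
```

Emit:
{"name": "apply_moves", "arguments": {"commands": [[[0,-0.3,-1.5,0,0,0],[0,-0.3,-1.5,0,0,0],[0,0,0,0,0,0]]]}}

```text
time: 13.65
position: [0.5005, 0.1673, 0.096]
tcp_rot: [-0.0, 0.766, 0.643, -0.0]
force: [2.4, 2.6, -4.6]
width: 0.169
```

Emit:
{"name": "apply_moves", "arguments": {"commands": [[[0,-0.3,-1.5,0,0,0],[0,-0.3,-1.5,0,0,0],[0,0,0,0,0,0]]]}}

```text
time: 13.95
position: [0.4998, 0.1673, 0.0987]
tcp_rot: [-0.0, 0.765, 0.643, -0.001]
force: [3.4, 3.2, -10.3]
width: 0.172
```

Emit:
{"name": "apply_moves", "arguments": {"commands": [[[0,-0.3,-1.5,0,0,0],[0,-0.3,-1.5,0,0,0],[0,0,0,0,0,0]]]}}

```text
time: 14.25
position: [0.4993, 0.1674, 0.1015]
tcp_rot: [-0.0, 0.765, 0.643, -0.001]
force: [4.0, 3.9, -10.4]
width: 0.171
```

Emit:
{"name": "apply_moves", "arguments": {"commands": [[[0,-0.3,-1.5,0,0,0],[0,-0.3,-1.5,0,0,0],[0,0,0,0,0,0]]]}}

```text
time: 14.55
position: [0.4987, 0.1676, 0.106]
tcp_rot: [-0.0, 0.765, 0.643, -0.0]
force: [-0.2, 2.3, 3.3]
width: 0.17
```

Emit:
{"name": "apply_moves", "arguments": {"commands": [[[0,-0.3,-1.5,0,0,0],[0,-0.3,-1.5,0,0,0],[0,0,0,0,0,0]]]}}

```text
time: 14.85
position: [0.4982, 0.1677, 0.1087]
tcp_rot: [-0.0, 0.765, 0.643, -0.0]
force: [-0.5, 2.8, -0.6]
width: 0.171
```

Second click felt at z ≈ 0.103. Now the third, expected near 0.129.

Emit:
{"name": "apply_moves", "arguments": {"commands": [[[0,-0.15,-1.5,0,0,0],[0,-0.15,-1.5,0,0,0],[0,-0.15,-1.5,0,0,0],[0,0,0,0,0,0]]]}}

```text
time: 15.25
position: [0.4976, 0.1677, 0.1126]
tcp_rot: [-0.0, 0.766, 0.643, -0.0]
force: [-1.4, 3.5, -2.3]
width: 0.17
```

Emit:
{"name": "apply_moves", "arguments": {"commands": [[[0,-0.15,-1.5,0,0,0],[0,-0.15,-1.5,0,0,0],[0,-0.15,-1.5,0,0,0],[0,0,0,0,0,0]]]}}

```text
time: 15.65
position: [0.4971, 0.1678, 0.1173]
tcp_rot: [-0.0, 0.766, 0.643, -0.0]
force: [-2.0, 4.4, -2.5]
width: 0.169
```

Emit:
{"name": "apply_moves", "arguments": {"commands": [[[0,-0.15,-1.5,0,0,0],[0,-0.15,-1.5,0,0,0],[0,0,0,0,0,0]]]}}

```text
time: 15.95
position: [0.4967, 0.1679, 0.1202]
tcp_rot: [-0.0, 0.766, 0.643, -0.0]
force: [-2.0, 5.0, -2.8]
width: 0.17
```

Emit:
{"name": "apply_moves", "arguments": {"commands": [[[0,-0.1,-1.5,0,0,0],[0,-0.1,-1.5,0,0,0],[0,0,0,0,0,0]]]}}

```text
time: 16.25
position: [0.4965, 0.1679, 0.1227]
tcp_rot: [-0.001, 0.765, 0.643, -0.001]
force: [-0.9, 4.6, -5.4]
width: 0.171
```

Emit:
{"name": "apply_moves", "arguments": {"commands": [[[0,-0.1,-1.5,0,0,0],[0,-0.1,-1.5,0,0,0],[0,0,0,0,0,0]]]}}

```text
time: 16.55
position: [0.4962, 0.1679, 0.125]
tcp_rot: [-0.001, 0.765, 0.643, -0.001]
force: [-0.2, 5.3, -10.2]
width: 0.169
```

Emit:
{"name": "apply_moves", "arguments": {"commands": [[[0,-0.1,-1.5,0,0,0],[0,-0.1,-1.5,0,0,0],[0,0,0,0,0,0]]]}}

```text
time: 16.85
position: [0.496, 0.1679, 0.1278]
tcp_rot: [-0.001, 0.765, 0.643, -0.001]
force: [-0.0, 5.8, -12.0]
width: 0.172
```

Emit:
{"name": "apply_moves", "arguments": {"commands": [[[0.2,-0.1,-1.5,0,0,0],[0.2,0,-1,0,0,0],[0,0,0,0,0,0]]]}}

```text
time: 17.15
position: [0.4961, 0.1681, 0.1318]
tcp_rot: [-0.0, 0.766, 0.643, -0.001]
force: [-4.7, 3.2, 1.7]
width: 0.171
```

Emit:
{"name": "apply_moves", "arguments": {"commands": [[[0.2,0,-1,0,0,0],[0.2,0,-1,0,0,0],[0,0,0,0,0,0]]]}}

```text
time: 17.45
position: [0.4961, 0.1681, 0.1347]
tcp_rot: [0.0, 0.766, 0.643, -0.001]
force: [-5.7, 2.2, 0.7]
width: 0.168
```

Third click felt at z ≈ 0.1295. The tooth engages about 8 mm above that, near 0.1375. Target is 0.1415 to 0.142.

Emit:
{"name": "apply_moves", "arguments": {"commands": [[[0,-0.3,-1.5,0,0,0],[0,-0.3,-1.5,0,0,0],[0,0,0,0,0,0]]]}}

```text
time: 17.75
position: [0.496, 0.1682, 0.137]
tcp_rot: [0.0, 0.766, 0.643, -0.0]
force: [-3.5, 0.2, -2.0]
width: 0.171
```

Emit:
{"name": "apply_moves", "arguments": {"commands": [[[0,-0.3,-1.5,0,0,0],[0,-0.3,-1.5,0,0,0],[0,0,-1,0,0,0],[0,0,0,0,0,0],[0,0,0,0,0,0]]]}}

```text
time: 18.25
position: [0.496, 0.1683, 0.1409]
tcp_rot: [0.001, 0.766, 0.643, -0.0]
force: [-1.0, -2.8, -2.9]
width: 0.169
```

```bash
python3 - <<'E'
from h import *
p=[arm.snapshot(n) for n in("scene","top")]
a=[cv2.resize(q[0][y:y+150,x:x+150,::-1],(400,400),interpolation=3) for q,x,y in((p[0],310,140),(p[1],190,110))]
cv2.imwrite("pics/c4.png",np.hstack(a)); s=arm.sense(); print(s['position'],s['force'],s['width'],s['time'])
E
```

```text
[0.49594183 0.16831577 0.14082735] [-0.1845084  -4.6998859  -1.59512584] 0.17218328862904328 18.35
```

View pics/c4.png

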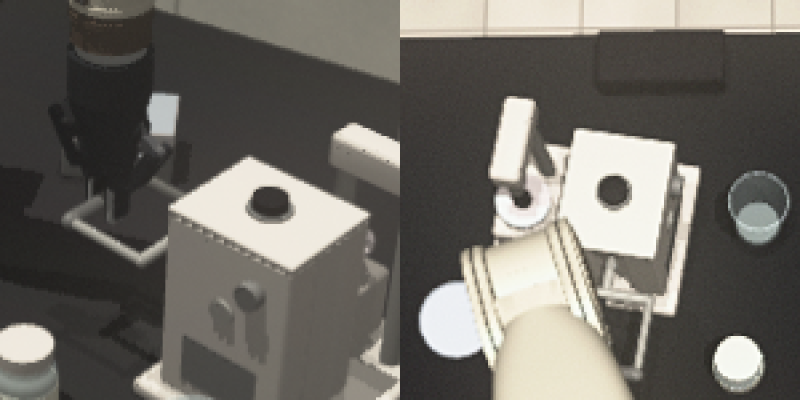

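The fingers straddle the bar (left panel, about (105,210)), the button is up and the bystanders are where they were. I'll relieve the small side force and recheck.

Emit:
{"name": "apply_moves", "arguments": {"commands": [[[-0.4,0,-0.5,0,0,0],[0,0,0,0,0,0],[0,0,0,0,0,0],[0,0,0,0,0,0]]]}}

```text
time: 18.75
position: [0.4959, 0.1683, 0.1415]
tcp_rot: [0.0, 0.766, 0.643, 0.0]
force: [1.0, -3.6, -2.3]
width: 0.175
```

Emit:
{"name": "apply_moves", "arguments": {"commands": [[[0,0,0,0,0,0],[0,0,0,0,0,0],[0,0,0,0,0,0],[0,0,0,0,0,0],[0,0,0,0,0,0]]]}}

```text
time: 19.25
position: [0.496, 0.1683, 0.1415]
tcp_rot: [0.0, 0.766, 0.643, 0.0]
force: [1.1, -5.2, -2.6]
width: 0.168
```

Emit:
{"name": "apply_moves", "arguments": {"commands": [[[0,0,0,0,0,0],[0,0,0,0,0,0],[0,0,0,0,0,0],[0,0,0,0,0,0],[0,0,0,0,0,0]]]}}

```text
time: 19.75
position: [0.4959, 0.1684, 0.1414]
tcp_rot: [0.0, 0.766, 0.643, 0.0]
force: [1.5, -5.8, -1.3]
width: 0.168
```

Pose and load are steady: about 2 N of lever weight, z = 0.1415, roughly 4 mm above the third tooth. Handing in.

```bash
python3 -c "
from rig import arm
print(arm.job_done()); s=arm.sense(); print(s['time'],s['position'],s['force'],s['width'])"
```

```text
the job is handed in; nothing more can be done
None
the job is handed in; nothing more can be done
```

I pressed the release button fully down, at about 20 N, and held it for about a second until the camera showed the lever at the bottom. I then gripped the crossbar and raised it three clicks. I handed the job in at about 20 s while still holding the bar.

- **Clicks:** each was felt as a load rise and sharp drop, at TCP heights of about 0.077, 0.103 and 0.129 m. These match the expected spacing.
- **Final hold:** the TCP is at z = 0.1415 m, which I estimate puts the lever at 0.42–0.43 rad. That is about 4 mm above the third tooth and about 14 mm short of the fourth click.
- **Load and grip:** the bar's downward load reads about 1.3–2.6 N, in line with the lever's weight. The opening is steady at about 14.5 mm on the 16 mm bar.
- **Other things:** in the last pictures, cropped to the stand, the button is up and the jar, beaker and dish had not moved. The spray bottle and screwdriver were not in those last views, and the tip box was only partly in view.

Two checks were not clean:
- **Camera disagreement:** the two cameras differed by 5–10 mm on the stand's position. I trusted the top view, and contact with the button and bar agreed with it.
- **Side force:** about 5 N remained along the bar at the end. My small correction did not remove it.

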